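# Free the middle tile of a dovetailed trivet and stand the mill on it

## Robot

A 7-joint arm with a two-finger parallel gripper is mounted at the origin on a cart in front of the work surface, level with it; the furniture and walls round the work are solid. World frame = base frame: x ahead of the robot, y to its left, z up, the work surface at z = 0. Lengths are in m, angles in rad, forces in N, time in s.
With the tool pointing down it reaches from about 0.425 to 0.925 m from the base axis. Payload 6.8 kg.
Tool frame: the origin (TCP) lies at the very end of the fingers, on their centre line; the grasp point (between the pads) lies 19 mm behind it; z points along the fingers, x is the direction in which the jaws open and shut, and the axes are right-handed (so a half turn about z gives the same grasp; the last joint's range is limited). The gripper opens to 85 mm and grips with 20 to 120 N. Pads are 22 mm wide; open, the fingers measure 114 mm over their backs; the gripper's body (76 mm by 85 mm) begins 54 mm behind the grasp point. The pads swing forward as they close: fully open they stand 13 mm farther back than shut.
Start: joints at [-1.417, 0.477, 0.022, 1.555, -0.011, 1.109, -0.083], TCP at [0.175, 0.652, 0.231] pointing down, gripper open.
Joint ranges: [-2.96, 2.96], [-0.34, 2.1], [-1.41, 1.46], [0.24, 2.44], [-1.37, 4.51], [0.17, 1.92], [-2.96, 2.96]. Speed limits (rad/s): [2.39, 2.39, 3.14, 3.14, 3.14, 3.14, 3.14].

## Interface

Orientations are given as a unit quaternion [w, x, y, z].
In Python, from station import get_obs, read_camera, calibration, hand_in, recognise, outline_of, place_of gives the robot as it stands.
- The arm moves only by the tool move_arm, never from a script. Its argument "steps" is a list of rows, each an object with "fingers": the finger opening in mm, from 0 to 85.4; "translation": the shift along the world's x, y, z in mm, a list of three; "turn": the turn about the world's z in rad. In form: [{"fingers": fingers, "translation": [dx, dy, dz], "turn": turn}, ...]. A call has 1 to 10 rows; each row shifts and turns the commanded pose from where the row before left it; what a row does not reach is not made up. A row lasts 1/8 s, in which the tool goes at most 62.5 mm and 10.7 degrees, less where a joint would pass 70% of its speed; a pose out of reach is approached as far as the arm can. A call with a gripper value outside its range is refused whole. The fingers move at their own pace and stop on an object; "newtons" is the grip in N (left out, the last holds). Time passes only in rows, so rows that do not move let the fingers close. It gives the time, the measured TCP pose, the force and the opening at its end, in the units of the state.
- get_obs(): the state, without advancing time (a new reading comes with each control period).
- read_camera(name): name is "scene" or "side" or "wrist"; returns the picture (384x512x3 uint8, blue, green, red); there is no depth.
- calibration(name): a dict with "camera_matrix" (3x3 intrinsics, pixels), "k1" (the pictures are not rectified: a ray, as slopes to the right and down, at radius r is drawn at 1 + k1 r^2 times it, then the intrinsics apply), "rvec" (rotation vector, rad) and "tvec" (3), from world to camera coordinates, as OpenCV has them. Camera axes: x right, y down, z forward; pixel columns grow to the right and rows downward; lengths in m; the calibration is good to about 2 mm. A picture is of the moment at which its call begins: read the wrist's pose just before it. calibration takes no time and is no camera call; for the wrist camera it gives the pose at the moment of the call.
- hand_in(): hands the job in, once; it reports no verdict.
Trained networks look in the newest picture that a camera, given by its name, has taken for a name from the list of things; names that differ only in an ending like _2 or _b are one class to them, and where a whole thing is asked for, a point or a joint stands for the part that bears it (a point fixed in the world has none). Each returns a list of dicts, best first, with "conf" (0 to 1); they miss things now and then, are a little off and sometimes report something else, mostly with a low value. They report only what shows in the picture. A call takes as long as a camera call. They do not tell look-alikes from the thing itself.
- recognise(camera, name): "xy" ([column, row] in pixels, amid what is visible of it).
- outline_of(camera, name): "mask" (384x512 bool, what is visible of it) and "xy" ([column, row] in pixels, amid what is visible of it).
- place_of(camera, name): "xy" ([column, row] in pixels: a listed point, or the origin of a listed thing).
The state is a dict: "t": time; "q": joint angles; "joint_vel": joint speeds; "joint_torque": joint torques, N m; "eef_pos": TCP position; "tool_rot": TCP orientation; "contact_force": force on the tool from outside, world axes, zero at the start; "torque": the same for the moment, N m; "gripper_width": opening from 0.0 (shut) to 1.0 (fully open).
Only numpy, scipy, OpenCV 4.12 (cv2) and the standard library are available. Lean on these libraries where they do the work, as an engineer would, in place of code of your own. Each camera call takes 0.05 s, during which the arm holds its last target.

## Task

Lift the middle tile of the three-piece dovetailed wooden trivet straight up out from between its two neighbours, leaving those lying where they are, and lay it flat on a clear bit of the worktop, the same side up, a good hand's width away from them. Then set the shorter of the two turned wooden mills down upright on the middle of that tile, without dropping either, and do not disturb the other things on the worktop.

Things in the scene. Friction and masses are not known exactly. Their poses are not given: they have to be found in the camera images.
- tile_mid: trivet's middle tile: brown wood, two thin dark strips on top, 28 mm thick, 160 g. Body 66 mm (own x) by 88 mm (own y); a dovetail sticks out 14 mm at each y end (22 mm wide at root, 36 mm at tip), in a socket of the end tile with 1.5 mm play, so it comes out only straight up, clear after 28 mm. Its two x faces are free: pinch across x (66 mm). Origin: centre of underside, z up
- tile_left: end tile of the trivet on the side of tile_mid's +y (the robot's left): same wood, 66 mm in x by 90 mm in y, 28 mm thick, about 260 g, loose on the worktop, with a dovetail socket in its -y face. Origin at the centre of its underside, at the start 90.5 mm from tile_mid's origin
- tile_right: the other end tile, on the side of tile_mid's -y: the same shape turned half round, its socket facing tile_mid; origin at the centre of its underside
- mill_short: the shorter mill: turned light wood, 164 mm tall, foot 55 mm across, about 190 g, rigid (the head does not turn). Origin: centre of underside, z up. Its head is about 42 mm across from 116 to 155 mm above the origin, with a 13 mm knob on top up to 164 mm: grip the head from above. May stand where the other mill stands in another start
- mill_tall: the taller mill: turned dark wood, 197 mm tall, 55 mm across; a bystander. Origin at the centre of its underside
- mug: mug, white above and green below, 78 mm across, 116 mm with its handle, 101 mm tall; a bystander. Origin at the centre of its underside
- spice_jar: spice jar with a red cap, 45 mm across, 106 mm tall; a bystander. Origin at the centre of its underside
- lemon: lemon, 78 x 55 x 56 mm; a bystander. Origin at its underside
- garlic: garlic bulb, 60 mm across, 58 mm tall; a bystander. Origin at its underside
- teaspoon: steel teaspoon, 139 mm long (own x), 30 mm wide, 10 mm high, lying near the front edge; a bystander. Origin at the centre of its underside
Things that resemble listed ones, but are neither listed nor needed, are in the scene too. What is shaped like the mill_short but turquoise is not meant.

How it is judged:
On the way, in this order (a step that is already met when the one before it is completed fails the run):
1. the middle tile is lifted clear above its neighbours, which stay lying on the worktop (height (world z) of tile_mid above 0.032 m and height (world z) of each of tile_left, tile_right below 0.006 m), for 0.1 s.
2. the middle tile lies flat on the worktop, its top side up, its centre more than 150 mm from the centre of each end tile, released (height (world z) of tile_mid between -0.005 and 0.005 m and angle between tile_mid's own z axis and vertical below 0.06 rad and horizontal distance between tile_mid and tile_left above 0.15 m and horizontal distance between tile_mid and tile_right above 0.15 m and contact force between the fingers and tile_mid below 0.1 N and linear speed of tile_mid below 0.02 m/s), for 0.2 s.
At the end, for the whole second after the job is handed in: middle tile flat on the worktop, top up, its centre over 150 mm from each end tile's; shorter mill upright (0.08 rad) on it, released, at rest, within 20 mm (tile x) and 25 mm (tile y) of its centre; end tiles on the worktop within 25 mm of their places (height (world z) of tile_mid between -0.005 and 0.005 m and angle between tile_mid's own z axis and vertical below 0.06 rad and horizontal distance between tile_mid and tile_left above 0.15 m and horizontal distance between tile_mid and tile_right above 0.15 m and x of mill_short in the frame of tile_mid between -0.02 and 0.02 m and y of mill_short in the frame of tile_mid between -0.025 and 0.025 m and z of mill_short in the frame of tile_mid between 0.023 and 0.033 m and angle between mill_short's own z axis and vertical below 0.08 rad and linear speed of each of mill_short, tile_mid below 0.02 m/s and contact force between the fingers and mill_short below 0.1 N and height (world z) of each of tile_left, tile_right below 0.006 m and distance of each of tile_left, tile_right from where it was at the start of the episode below 0.025 m); the robot touches nothing.
It fails at once if an end tile is dragged more than 25 mm, lifted more than 10 mm or tipped (distance of any of tile_left, tile_right from where it was at the start of the episode above 0.025 m or height (world z) of any of tile_left, tile_right above 0.01 m or angle between any of tile_left, tile_right's own z axis and vertical above 0.2 rad).
It fails at once if the middle tile or the shorter mill is dropped (moves faster than 0.5 m/s out of the fingers) ((linear speed of tile_mid above 0.5 m/s and contact force between the fingers and tile_mid below 0.1 N) or (linear speed of mill_short above 0.5 m/s and contact force between the fingers and mill_short below 0.1 N)).
It fails at once if a bystander (taller mill, mug, spice jar, garlic, lemon, teaspoon) is pushed more than 50 mm away or, if it stands, knocked over (distance of any of mill_tall, mug, spice_jar, garlic, lemon, teaspoon from where it was at the start of the episode above 0.05 m or angle between any of mill_tall, mug, spice_jar's own z axis and vertical above 0.6 rad).
It also fails if it takes over 61 s, if anything falls off the work surface, if the arm or the gripper's body presses on something with over 40 N, if the wrist force passes 120 N, or if a joint passes its speed limit or range.

## Working session

There is one attempt and no reset: what is moved stays moved. The work goes in short steps, Python scripts to look and compute and a tool call to move; the robot and the scene stay as the last step left them, time stands still between calls to the robot, and variables do not carry over. Pictures are saved under pics/ and viewed, and the job is handed in when it is done.

Besides the shell and the picture viewer there is one more tool, called as name([rows], argument=value, ...), one row to a line, values as JSON. move_arm: Moves the arm, as the interface text tells. Its arguments: {"type":"object","properties":{"steps":{"type":"array"},"newtons":{"type":"number"}},"required":["steps"]}

```bash
ls; mkdir -p pics
python3 - <<'E'
from station import *
import cv2
o=get_obs();print(o['t'],o['eef_pos'],o['tool_rot'],o['gripper_width'])
for c in ['scene','side']:
    cv2.imwrite(f'pics/{c}0.png',read_camera(c));print(c,calibration(c))
E
```

```text
pics
0.0 [0.17454529 0.65142069 0.23033419] [ 6.05625183e-04  7.93337165e-01  6.08781828e-01 -6.79301102e-04] 1.0033917910916952
scene {'camera_matrix': array([[451.06572882,   0.        , 253.36385077],
       [  0.        , 451.06572882, 185.79411338],
       [  0.        ,   0.        ,   1.        ]]), 'k1': -0.075024883222435, 'rvec': array([ 2.01426811, -0.93604219,  0.49451367]), 'tvec': array([-0.35557972,  0.26484823,  0.93971486])}
side {'camera_matrix': array([[396.60775384,   0.        , 248.17079247],
       [  0.        , 396.60775384, 194.85238006],
       [  0.        ,   0.        ,   1.        ]]), 'k1': -0.04482618939656832, 'rvec': array([ 0.11111601,  2.67259089, -1.58562732]), 'tvec': array([0.53689472, 0.03487921, 1.28013855])}
```

View pics/scene0.png

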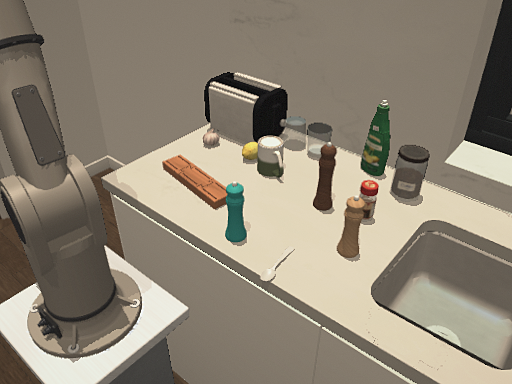

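View pics/side0.png

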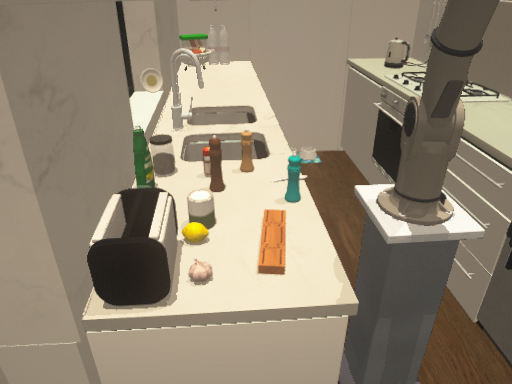

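The scene view shows the trivet at about (195,180), the light mill at (350,228), the dark mill at (325,178), the turquoise decoy at (235,212) and the spoon at (277,265). Next I measure their positions.

```bash
cat > h.py <<'E'
from station import *
import cv2, numpy as np
def cam(n):
    c=calibration(n);R,_=cv2.Rodrigues(np.array(c['rvec'],float));return np.array(c['camera_matrix']),c['k1'],R,np.array(c['tvec'],float).ravel()
def ray(C,uv):
    K,k1,R,t=C;uv=np.atleast_2d(np.array(uv,float))
    s=cv2.undistortPoints(uv.reshape(-1,1,2),K,np.array([k1,0,0,0.])).reshape(-1,2)
    d=np.c_[s,np.ones(len(s))]@R;return -R.T@t,d
def onz(C,uv,z):
    o,d=ray(C,uv);return o+d*((z-o[2])/d[:,2])[:,None]
def proj(C,P):
    K,k1,R,t=C;p,_=cv2.projectPoints(np.atleast_2d(np.array(P,float)).reshape(-1,1,3),cv2.Rodrigues(R)[0],t,K,np.array([k1,0,0,0.]));return p.reshape(-1,2)
E
python3 - <<'E'
from h import *
np.set_printoptions(precision=3,suppress=True)
for c in ['scene','side']:
    C=cam(c)
    for n in ['tile_mid','tile_left','tile_right','mill_short','mill_tall','mug','spice_jar','lemon','garlic','teaspoon']:
        r=place_of(c,n)
        for e in r[:3]: print(c,n,round(e['conf'],2),np.round(e['xy'],1),onz(C,e['xy'],0)[0])
E
```

```text
scene tile_mid 0.81 [197.2 185.6] [0.48  0.154 0.   ]
scene tile_left 0.92 [177.6 168.6] [0.505 0.268 0.   ]
scene tile_right 0.93 [211.  200.7] [0.453 0.071 0.   ]
scene mill_short 0.94 [235.  234.6] [ 0.389 -0.076  0.   ]
scene mill_short 0.63 [346.1 250.8] [ 0.519 -0.324 -0.   ]
scene mill_tall 0.71 [322.5 209.6] [ 0.621 -0.19   0.   ]
scene mug 0.62 [270.5 174.1] [0.668 0.028 0.   ]
scene mug 0.28 [195.7 186.6] [0.473 0.154 0.   ]
scene spice_jar 0.85 [363.2 213.9] [ 0.676 -0.285  0.   ]
scene spice_jar 0.52 [272.5 172.7] [0.678 0.028 0.   ]
scene lemon 0.67 [251.  158.2] [0.7   0.134 0.   ]
scene lemon 0.61 [364.3 215.4] [ 0.672 -0.29   0.   ]
scene lemon 0.51 [177.5 170.5] [0.498 0.26  0.   ]
scene garlic 0.65 [211.4 143.3] [0.688 0.3   0.   ]
scene teaspoon 0.67 [279.1 262.2] [ 0.383 -0.222  0.   ]
side tile_mid 0.95 [275.9 240.6] [0.472 0.152 0.   ]
side tile_left 0.84 [271.6 260.9] [0.496 0.242 0.   ]
side tile_left 0.27 [208.  173.1] [ 0.668 -0.309  0.   ]
side tile_right 0.56 [273.4 225.1] [0.468 0.072 0.   ]
side mill_short 0.77 [292.6 200.1] [ 0.385 -0.073  0.   ]
side mill_short 0.6 [245.7 169.5] [ 0.523 -0.328  0.   ]
side mill_short 0.58 [274.6 242.4] [0.477 0.161 0.   ]
side mill_tall 0.81 [216.3 187.8] [ 0.637 -0.185  0.   ]
side mill_tall 0.54 [289.9 174.1] [ 0.36  -0.271  0.   ]
side mug 0.56 [206.3 216.3] [0.67  0.004 0.   ]
side mug 0.3 [272.4 259.3] [0.493 0.236 0.   ]
side spice_jar 0.63 [209.7 173.4] [ 0.661 -0.306  0.   ]
side lemon 0.69 [192.4 239. ] [0.707 0.123 0.   ]
side lemon 0.44 [274.  244.1] [0.48  0.168 0.   ]
side lemon 0.28 [209.  174.9] [ 0.664 -0.293  0.   ]
side garlic 0.65 [200.2 278. ] [0.681 0.294 0.   ]
side teaspoon 0.5 [290.6 176.3] [ 0.36  -0.252  0.   ]
```

Run:
```python
import cv2
a=cv2.imread('pics/scene0.png')[140:220,150:240];cv2.imwrite('pics/s_tr.png',cv2.resize(a,None,fx=8,fy=7,interpolation=cv2.INTER_CUBIC))
a=cv2.imread('pics/side0.png')[200:280,235:315];cv2.imwrite('pics/d_tr.png',cv2.resize(a,None,fx=7,fy=7,interpolation=cv2.INTER_CUBIC))
```

```text
(no output)
```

View pics/s_tr.png

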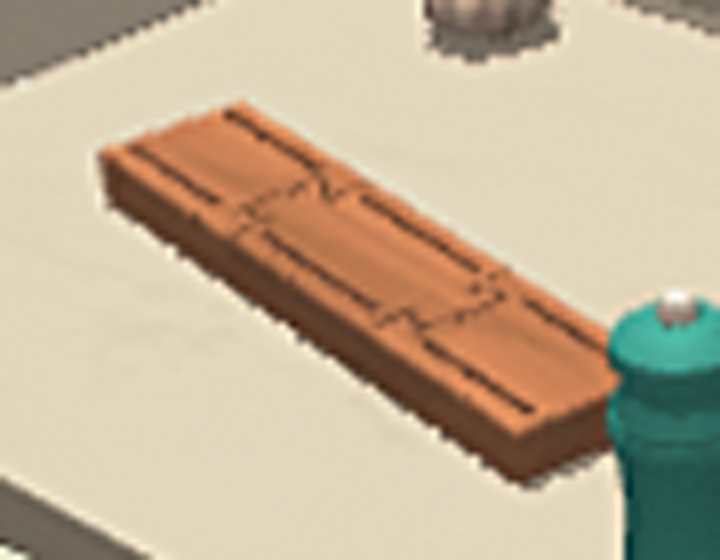

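View pics/d_tr.png

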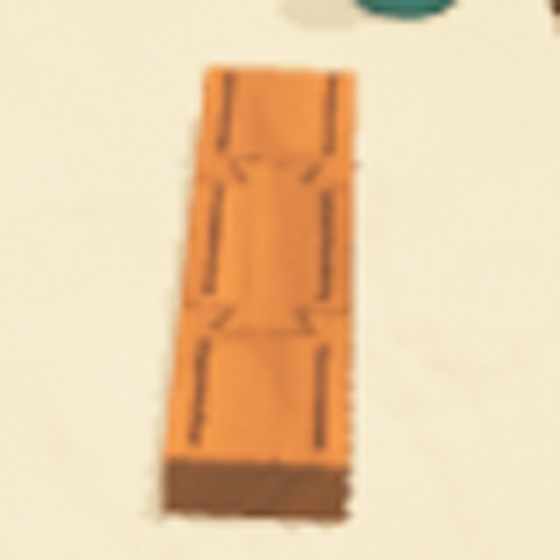

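Run:
```python
from h import *
np.set_printoptions(precision=4,suppress=True)
a=onz(cam('scene'),[(162.5,161.7),(180,154.6),(214.75,202.1)],.028)
b=onz(cam('side'),[(264.6,209.7),(285.6,210),(284.7,266),(259,265.4)],.028)
print(a);print(b)
print('mid scene',(a[1]+a[2])/2, np.arctan2(*(a[0]-a[2])[:2]))
print('mid side',b.mean(0),np.arctan2(*(b[3]-b[0])[:2]),np.arctan2(*(b[2]-b[1])[:2]))
print(calibration('wrist'), get_obs()['eef_pos'])
cv2.imwrite('pics/w0.png',read_camera('wrist'))
```

```text
[[0.4738 0.2979 0.028 ]
 [0.5373 0.2885 0.028 ]
 [0.429  0.0316 0.028 ]]
[[0.4901 0.0272 0.028 ]
 [0.4265 0.0349 0.028 ]
 [0.4716 0.3003 0.028 ]
 [0.5343 0.2923 0.028 ]]
mid scene [0.4832 0.16   0.028 ] 0.16661246122742332
mid side [0.4806 0.1637 0.028 ] 0.16531701536530485 0.1681835458336102
{'camera_matrix': array([[280.0832,   0.    , 256.8416],
       [  0.    , 280.0832, 192.2059],
       [  0.    ,   0.    ,   1.    ]]), 'k1': -0.02223170264944711, 'rvec': array([-2.2982, -1.7621, -0.2622]), 'tvec': array([-0.6754, -0.037 ,  0.3793])} [0.1747 0.652  0.2313]
```

View pics/w0.png

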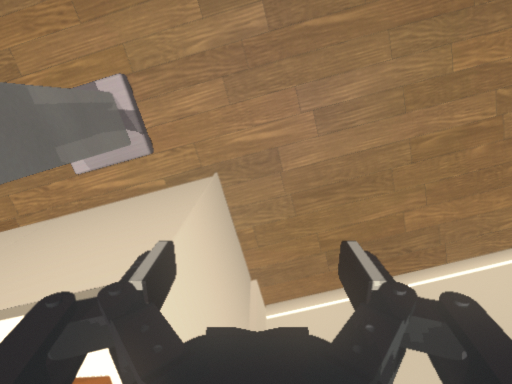

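Run:
```python
from h import *
from scipy.spatial.transform import Rotation as Ro
o=get_obs();C=cam('wrist');q=o['tool_rot'];T=Ro.from_quat([q[1],q[2],q[3],q[0]])
c=-C[2].T@C[3];print(c,T.inv().apply(c-o['eef_pos']),(C[2]@T.as_matrix()).round(3), T.as_matrix().round(3))
```

```text
[0.10289676 0.67162077 0.37381008] [ 0.00033547 -0.07445335 -0.14249346] [[ 1.     0.001 -0.   ]
 [-0.001  0.957 -0.291]
 [-0.     0.291  0.957]] [[ 0.259  0.966  0.   ]
 [ 0.966 -0.259  0.   ]
 [ 0.    -0.    -1.   ]]
```

move_arm([
  {"fingers": 85, "translation": [30, -48, 3], "turn": -0.15},
  {"fingers": 85, "translation": [30, -48, 3], "turn": -0.15},
  {"fingers": 85, "translation": [30, -48, 3], "turn": -0.15},
  {"fingers": 85, "translation": [30, -48, 3], "turn": -0.15},
  {"fingers": 85, "translation": [30, -48, 3], "turn": -0.15},
  {"fingers": 85, "translation": [30, -48, 3], "turn": -0.15},
  {"fingers": 85, "translation": [30, -48, 3], "turn": -0.15},
  {"fingers": 85, "translation": [30, -48, 3], "turn": -0.15},
  {"fingers": 85, "translation": [30, -48, 3], "turn": -0.15},
  {"fingers": 85, "translation": [30, -48, 0], "turn": -0.127},
])

```text
t: 2.4
eef_pos: [0.4757, 0.1706, 0.259]
tool_rot: [-0.001, 0.996, -0.086, 0.001]
contact_force: [1.0, 1.1, -0.1]
gripper_width: 0.993
```

Run:
```python
from h import *
cv2.imwrite('pics/w1.png',read_camera('wrist'))
```

```text
(no output)
```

View pics/w1.png

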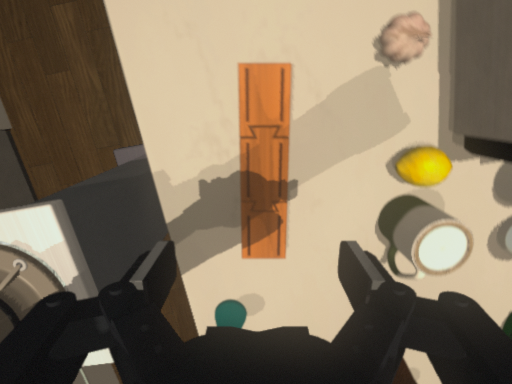

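The wrist view shows the whole trivet, with corners near (238,63), (291,63), (286,258) and (243,259). I'll fit its pose from these.

```bash
cat > fit.py <<'E'
from h import *
np.set_printoptions(precision=4,suppress=True)
img=read_camera('wrist');C=cam('wrist')
hsv=cv2.cvtColor(img,cv2.COLOR_BGR2HSV)
m=((hsv[...,0]<15)&(hsv[...,1]>150)&(hsv[...,2]>60)).astype(np.uint8)
m[:, :200]=0;m[:,320:]=0;m[270:]=0
m=cv2.morphologyEx(m,cv2.MORPH_CLOSE,np.ones((5,5)))
c=max(cv2.findContours(m,0,1)[0],key=cv2.contourArea)
pts=c.reshape(-1,2).astype(float)
W=onz(C,pts,.028)[:,:2]
r=cv2.minAreaRect(W.astype(np.float32)*1000);print(r,cv2.boxPoints(r))
for n in ['tile_mid','tile_left','tile_right']:
    for e in place_of('wrist',n)[:2]: print(n,e['conf'],onz(C,e['xy'],0)[0])
o=get_obs();print(o['eef_pos'],o['t'])
v=img.copy();cv2.drawContours(v,[c],-1,(0,255,0),1);cv2.imwrite('pics/fit.png',cv2.resize(v[40:280,180:350],None,fx=3,fy=2.4))
E
python3 fit.py
```

```text
((481.22607421875, 166.5421142578125), (267.5060729980469, 63.87928009033203), 80.84146118164062) [[428.4045  39.5779]
 [491.4695  29.4105]
 [534.0476 293.5063]
 [470.9827 303.6738]]
tile_mid 0.97 [0.4832 0.1686 0.    ]
tile_left 0.71 [0.4942 0.2557 0.    ]
tile_right 0.89 [0.4663 0.075  0.    ]
[0.4745 0.1725 0.2583] 2.65
```

View pics/fit.png

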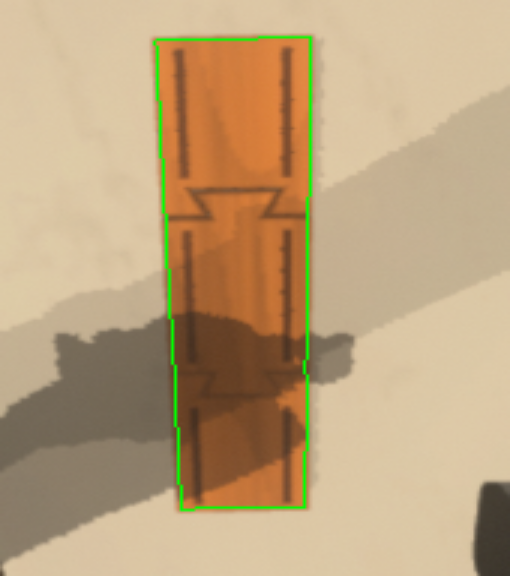

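Run:
```python
from h import *
K=np.array([[280.08,0,256.84],[0,280.08,192.2],[0,0,1]])
R=np.array([[1,0,0],[0,.957,-.291],[0,.291,.957]]);c=np.array([0,-.0745,-.1425])
C=(K,-.0222,R,-R@c)
for z in (0,-.013):
  for y in (-.011,.011): print(z,y,proj(C,[[.0427,y,z],[-.0427,y,z]]))
```

```text
0 -0.011 [[333.91432755 227.04551746]
 [179.76567245 227.04551746]]
0 0.011 [[330.78736849 262.0832271 ]
 [182.89263151 262.0832271 ]]
-0.013 -0.011 [[340.59973527 237.48672415]
 [173.08026473 237.48672415]]
-0.013 0.011 [[336.90080226 274.95176274]
 [176.77919774 274.95176274]]
```

move_arm([
  {"fingers": 85, "translation": [7, -7, -30], "turn": 0.01},
  {"fingers": 85, "translation": [0, 0, -40], "turn": 0},
  {"fingers": 85, "translation": [0, 0, -40], "turn": 0},
  {"fingers": 85, "translation": [0, 0, -40], "turn": 0},
  {"fingers": 85, "translation": [0, 0, -28], "turn": 0},
  {"fingers": 85, "translation": [0, 0, 0], "turn": 0},
])

```text
t: 3.4
eef_pos: [0.4795, 0.166, 0.0786]
tool_rot: [0.001, 0.997, -0.077, -0.002]
contact_force: [0.8, 0.7, -0.8]
gripper_width: 0.995
```

Run:
```python
from h import *
for c in ['wrist','side','scene']: cv2.imwrite(f'pics/{c}2.png',read_camera(c))
a=cv2.imread('pics/side2.png')[150:290,200:360];cv2.imwrite('pics/side2c.png',cv2.resize(a,None,fx=4,fy=4))
print(get_obs()['eef_pos'])
```

```text
[0.48224782 0.16611358 0.08139504]
```

View pics/wrist2.png

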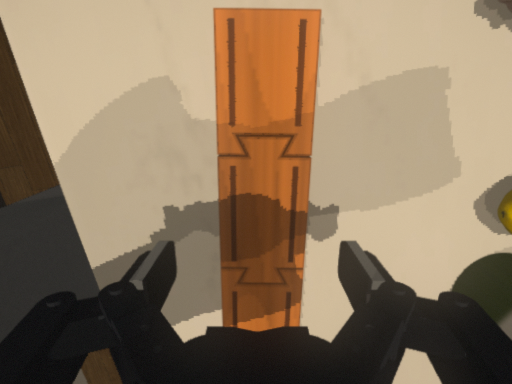

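View pics/side2c.png

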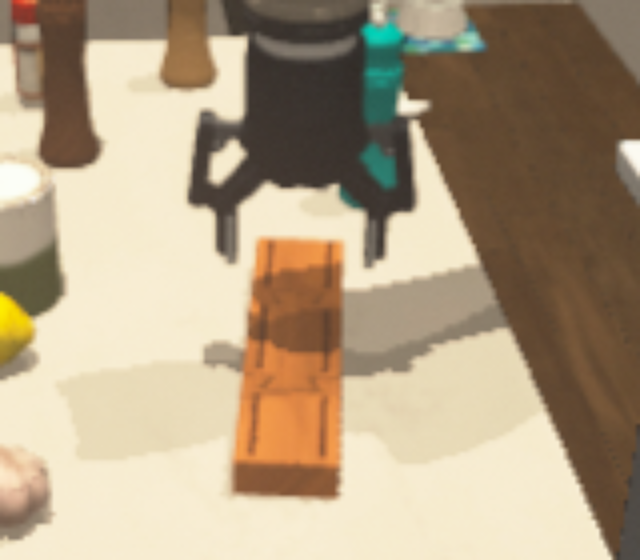

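Run:
```python
from h import *
C=cam('wrist')
p=onz(C,[(218.5,155.5),(310.5,155),(221,267.5),(303,267)],.028);print(p,p.mean(0))
d=p[1]-p[0]; print(np.arctan2(d[1],d[0]), np.linalg.norm(d), p[3]-p[2]);o=get_obs();print(o['eef_pos'])
# tiles near-in-time truth for mill
img=cv2.imread('pics/scene0.png')
```

```text
[[0.4620556  0.21195052 0.028     ]
 [0.52606314 0.20216407 0.028     ]
 [0.44639617 0.12352833 0.028     ]
 [0.51107609 0.11370473 0.028     ]] [0.48639775 0.16283691 0.028     ]
-0.15172021436861605 0.0647513689266304 [ 0.06467992 -0.0098236   0.        ]
[0.48224782 0.16611358 0.08139504]
```

move_arm([
  {"fingers": 85, "translation": [3.5, -1.5, -30], "turn": 0},
  {"fingers": 85, "translation": [0, 0, -25], "turn": 0},
  {"fingers": 85, "translation": [0, 0, -15], "turn": 0},
  {"fingers": 85, "translation": [0, 0, -10], "turn": 0},
  {"fingers": 85, "translation": [0, 0, 0], "turn": 0},
  {"fingers": 85, "translation": [0, 0, 0], "turn": 0},
])

```text
t: 4.3
eef_pos: [0.4857, 0.1637, 0.001]
tool_rot: [-0.0, 0.997, -0.079, 0.0]
contact_force: [0.2, -0.5, -0.2]
gripper_width: 1.0
```

Run:
```python
from h import *
for c in ['wrist','side']: cv2.imwrite(f'pics/{c}3.png',read_camera(c))
a=cv2.imread('pics/side3.png')[150:290,200:360];cv2.imwrite('pics/side3c.png',cv2.resize(a,None,fx=4,fy=4))
print(get_obs())
```

```text
{'t': 4.4, 'q': array([-0.7147602 ,  0.58970307,  0.33818625,  2.11405235, -0.3978074 ,
        0.49658164, -0.23477414]), 'joint_vel': array([ 0.00022163, -0.00030538, -0.00042767,  0.00417961,  0.00040078,
       -0.00185587,  0.00120223]), 'joint_torque': array([ 2.39167688e-02, -4.93444598e+01,  6.41577914e+00, -1.38118833e+01,
        8.81354848e-03,  2.83394045e-03, -2.23707320e-03]), 'eef_pos': array([0.48566384, 0.16368869, 0.00093718]), 'tool_rot': array([-3.09855012e-04,  9.96878067e-01, -7.89542945e-02,  4.92506608e-04]), 'contact_force': array([ 0.03152782, -0.07558315, -0.4668426 ]), 'torque': array([-0.00820962,  0.03369577, -0.01204402]), 'gripper_width': 0.9945596372697296}
```

View pics/wrist3.png

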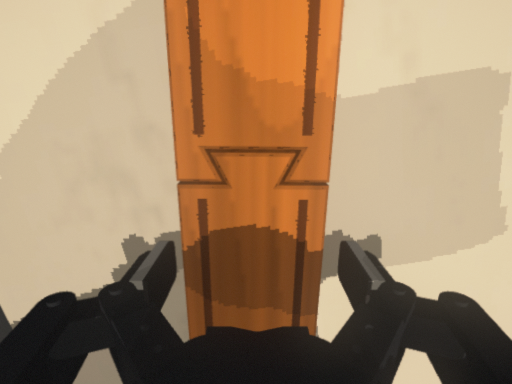

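View pics/side3c.png

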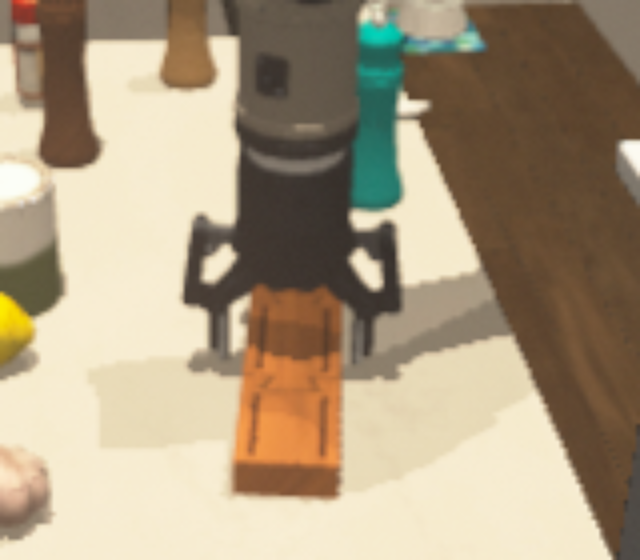

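The tile sits centred between the open fingers, so I'll close.

move_arm([
  {"fingers": 72, "translation": [0, 0, 0], "turn": 0},
  {"fingers": 65, "translation": [0, 0, 0], "turn": 0},
  {"fingers": 60, "translation": [0, 0, 0], "turn": 0},
  {"fingers": 58, "translation": [0, 0, 0], "turn": 0},
  {"fingers": 58, "translation": [0, 0, 0], "turn": 0},
], newtons=50)

```text
t: 5.03
eef_pos: [0.4851, 0.1636, 0.0009]
tool_rot: [-0.0, 0.997, -0.079, -0.0]
contact_force: [-2.6, -0.3, 7.4]
gripper_width: 0.762
```

Run:
```python
from h import *
for c in ['wrist']: cv2.imwrite(f'pics/{c}4.png',read_camera(c))
o=get_obs();print(o['eef_pos'],o['contact_force'],o['torque'],o['gripper_width']*85.4)
```

```text
[0.48512871 0.16368122 0.0009009 ] [-1.3847207  -0.55087709  7.67608492] [-0.04811894  0.54099266 -0.0427191 ] 64.99176875938892
```

View pics/wrist4.png

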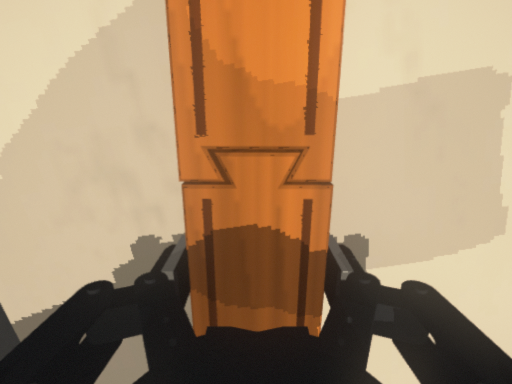

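move_arm([
  {"fingers": 58, "translation": [0, 0, 4], "turn": 0},
  {"fingers": 58, "translation": [0, 0, 6], "turn": 0},
  {"fingers": 58, "translation": [0, 0, 8], "turn": 0},
  {"fingers": 58, "translation": [0, 0, 8], "turn": 0},
  {"fingers": 58, "translation": [0, 0, 8], "turn": 0},
  {"fingers": 58, "translation": [0, 0, 8], "turn": 0},
  {"fingers": 58, "translation": [0, 0, 8], "turn": 0},
  {"fingers": 58, "translation": [0, 0, 15], "turn": 0},
  {"fingers": 58, "translation": [0, 0, 15], "turn": 0},
  {"fingers": 58, "translation": [0, 0, 0], "turn": 0},
])

```text
t: 6.32
eef_pos: [0.4862, 0.164, 0.0818]
tool_rot: [-0.001, 0.997, -0.079, 0.001]
contact_force: [0.3, 0.1, -1.9]
gripper_width: 0.766
```

Run:
```python
from h import *
for c in ['wrist','side','scene']: cv2.imwrite(f'pics/{c}5.png',read_camera(c))
a=cv2.imread('pics/side5.png')[150:290,200:360];b=cv2.imread('pics/scene5.png')[110:250,140:300]
cv2.imwrite('pics/c5.png',cv2.resize(np.hstack([a,b]),None,fx=2.5,fy=2.5))
o=get_obs();print(o['eef_pos'],o['contact_force'],o['torque'],o['gripper_width']*85.4)
```

```text
[0.48492845 0.16354012 0.08014544] [-0.1580577   0.08476951 -2.27943028] [ 0.07917644 -0.02398835  0.02429022] 65.14252580973483
```

View pics/wrist5.png

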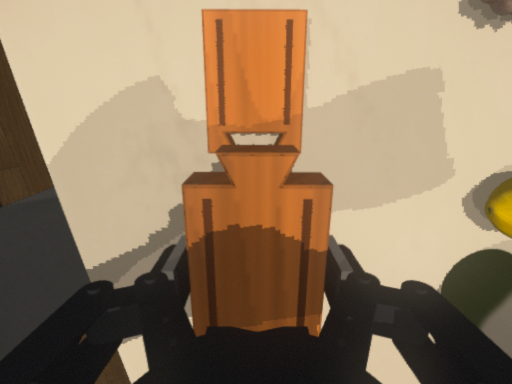

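View pics/c5.png

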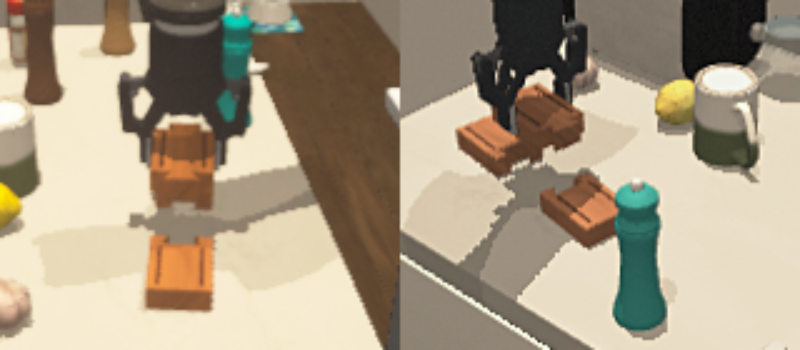

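The tile came out cleanly and both neighbours stayed down. I'll carry it to about (0.52, -0.12).

move_arm([
  {"fingers": 58, "translation": [0, 0, 20], "turn": 0},
  {"fingers": 58, "translation": [2, -14, 20], "turn": 0},
  {"fingers": 58, "translation": [5, -35, 0], "turn": 0},
  {"fingers": 58, "translation": [5, -40, 0], "turn": 0},
  {"fingers": 58, "translation": [5, -45, 0], "turn": 0},
  {"fingers": 58, "translation": [5, -45, 0], "turn": 0},
  {"fingers": 58, "translation": [5, -40, 0], "turn": 0},
  {"fingers": 58, "translation": [5, -35, 0], "turn": 0},
  {"fingers": 58, "translation": [3, -30, 0], "turn": 0},
  {"fingers": 58, "translation": [0, 0, 0], "turn": 0},
])

```text
t: 7.72
eef_pos: [0.5196, -0.1235, 0.1199]
tool_rot: [0.001, 0.997, -0.081, -0.0]
contact_force: [0.4, 1.0, -1.4]
gripper_width: 0.762
```

Run:
```python
from h import *
for c in ['wrist','side','scene']: cv2.imwrite(f'pics/{c}6.png',read_camera(c))
a=cv2.imread('pics/side6.png')[120:280,160:340];b=cv2.imread('pics/scene6.png')[110:270,190:370]
cv2.imwrite('pics/c6.png',cv2.resize(np.hstack([a,b]),None,fx=2.2,fy=2.2))
o=get_obs();print(o['eef_pos'],o['contact_force'],o['torque'],o['gripper_width']*85.4)
```

```text
[ 0.51981617 -0.11952864  0.11976295] [ 0.22117781  0.60401735 -2.51834213] [-0.00894094  0.00931029 -0.00954222] 64.90141495568851
```

View pics/wrist6.png

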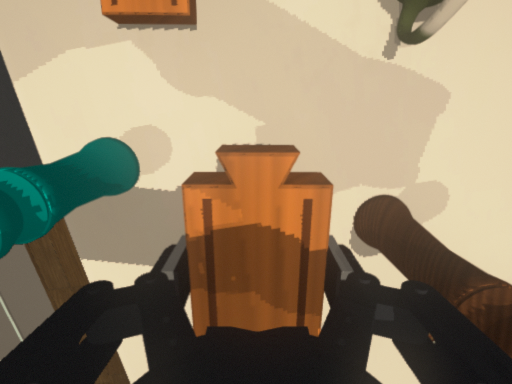

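View pics/c6.png

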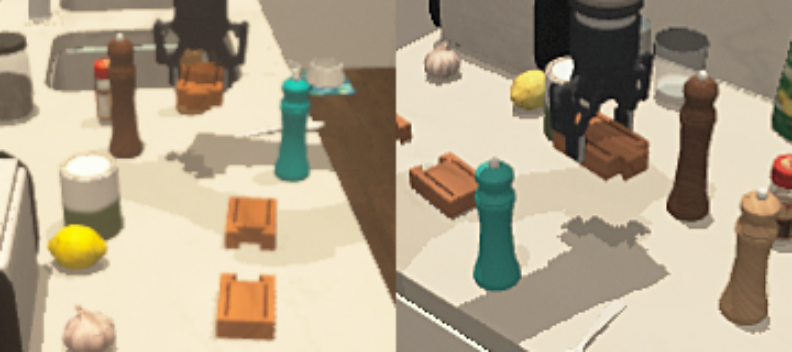

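Both sides are clear between the turquoise mill and the dark mill. Lowering.

move_arm([
  {"fingers": 58, "translation": [0, 0, -30], "turn": 0},
  {"fingers": 58, "translation": [0, 0, -35], "turn": 0},
  {"fingers": 58, "translation": [0, 0, -25], "turn": 0},
  {"fingers": 58, "translation": [0, 0, -15], "turn": 0},
  {"fingers": 58, "translation": [0, 0, -8], "turn": 0},
  {"fingers": 58, "translation": [0, 0, -4], "turn": 0},
  {"fingers": 58, "translation": [0, 0, -2], "turn": 0},
  {"fingers": 58, "translation": [0, 0, 0], "turn": 0},
])

```text
t: 8.88
eef_pos: [0.5205, -0.1206, 0.0017]
tool_rot: [-0.0, 0.997, -0.079, 0.0]
contact_force: [0.0, -0.6, -0.7]
gripper_width: 0.76
```

move_arm([
  {"fingers": 58, "translation": [0, 0, -1], "turn": 0},
  {"fingers": 58, "translation": [0, 0, 0], "turn": 0},
])

```text
t: 9.12
eef_pos: [0.5206, -0.1205, 0.001]
tool_rot: [-0.0, 0.997, -0.079, 0.0]
contact_force: [-0.3, 1.4, 4.7]
gripper_width: 0.761
```

move_arm([
  {"fingers": 67, "translation": [0, 0, 0], "turn": 0},
  {"fingers": 70, "translation": [0, 0, 0], "turn": 0},
  {"fingers": 75, "translation": [0, 0, 0], "turn": 0},
  {"fingers": 80, "translation": [0, 0, 0], "turn": 0},
  {"fingers": 80, "translation": [0, 0, 0], "turn": 0},
  {"fingers": 80, "translation": [0, 0, 0], "turn": 0},
  {"fingers": 80, "translation": [0, 0, 0], "turn": 0},
])

```text
t: 10.0
eef_pos: [0.5202, -0.1205, 0.0003]
tool_rot: [-0.0, 0.997, -0.079, 0.0]
contact_force: [-0.4, -0.2, 0.3]
gripper_width: 0.938
```

move_arm([
  {"fingers": 80, "translation": [0, 0, 15], "turn": 0},
  {"fingers": 80, "translation": [0, 0, 30], "turn": 0},
  {"fingers": 80, "translation": [0, 0, 45], "turn": 0},
  {"fingers": 80, "translation": [0, 0, 50], "turn": 0},
  {"fingers": 80, "translation": [0, 0, 50], "turn": 0},
  {"fingers": 80, "translation": [0, 0, 50], "turn": 0},
  {"fingers": 80, "translation": [0, 0, 0], "turn": 0},
  {"fingers": 80, "translation": [0, 0, 0], "turn": 0},
])

```text
t: 11.0
eef_pos: [0.5198, -0.1203, 0.2405]
tool_rot: [-0.0, 0.997, -0.079, 0.0]
contact_force: [0.0, -0.1, -0.3]
gripper_width: 0.936
```

Run:
```python
from h import *
for c in ['wrist','side','scene']: cv2.imwrite(f'pics/{c}7.png',read_camera(c))
a=cv2.imread('pics/side7.png')[120:280,160:340];b=cv2.imread('pics/scene7.png')[110:270,190:370]
cv2.imwrite('pics/c7.png',cv2.resize(np.hstack([a,b]),None,fx=2.2,fy=2.2))
C=cam('wrist')
o=get_obs();print(o['t'],o['eef_pos'],o['contact_force'],o['gripper_width']*85.4)
print([(e['conf'],onz(C,e['xy'],0)) for e in place_of('wrist','tile_mid')])
```

```text
11.15 [ 0.51928613 -0.12030338  0.23920439] [-0.08494693 -0.18000404 -1.18108888] 79.73583065776033
[(0.92, array([[ 0.51690249, -0.12514138,  0.        ]]))]
```

View pics/wrist7.png

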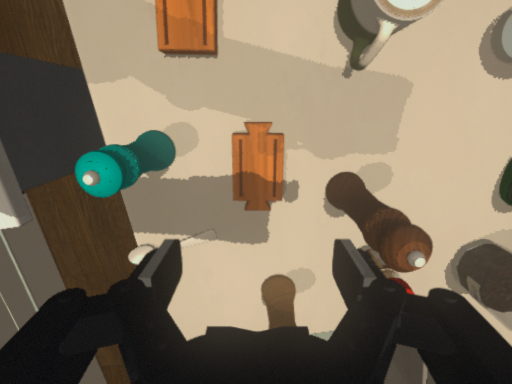

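View pics/c7.png

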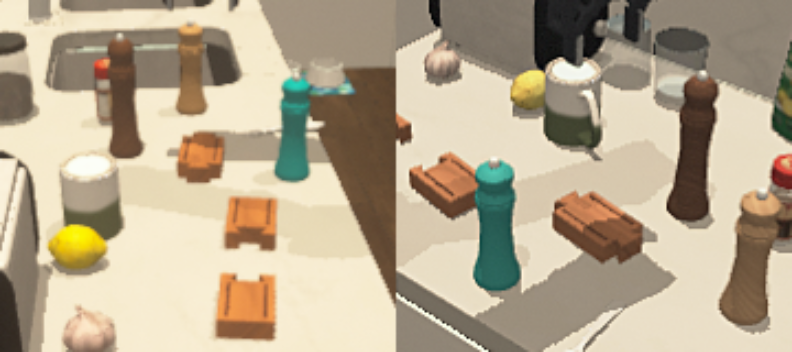

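The tile is flat and released; in the wrist view its body runs over rows 133–199 and its centre is near (258,166). Next I measure the tile and the light mill precisely.

Run:
```python
from h import *
np.set_printoptions(precision=4,suppress=True)
C=cam('wrist');img=cv2.imread('pics/wrist7.png')
hsv=cv2.cvtColor(img,cv2.COLOR_BGR2HSV)
m=((hsv[...,0]<15)&(hsv[...,1]>150)).astype(np.uint8);m[:100]=0;m[230:]=0;m[:,:215]=0;m[:,300:]=0
m=cv2.morphologyEx(m,cv2.MORPH_CLOSE,np.ones((5,5)))
c=max(cv2.findContours(m,0,1)[0],key=cv2.contourArea)
W=onz(C,c.reshape(-1,2).astype(float),.028)[:,:2]
print(cv2.minAreaRect(W.astype(np.float32)*1000))
for n in ['scene','side']:
    i=cv2.imread(f'pics/{n}7.png')
    u,v=((354,228) if n=='scene' else (246,150))
    a=i[v-45:v+45,u-35:u+35];cv2.imwrite(f'pics/m_{n}.png',cv2.resize(a,None,fx=6,fy=6,interpolation=cv2.INTER_CUBIC))
```

```text
((519.3854370117188, -120.89643859863281), (112.60285186767578, 63.628475189208984), 80.87432861328125)
```

View pics/m_scene.png

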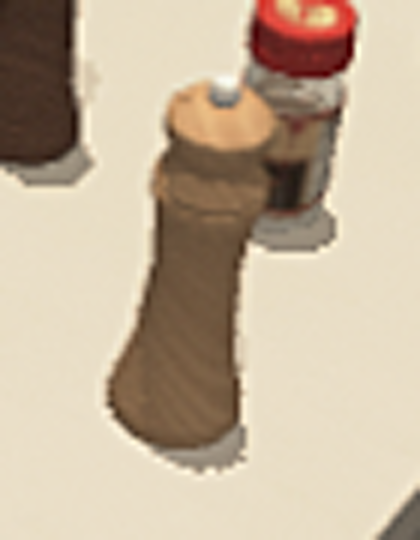

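View pics/m_side.png

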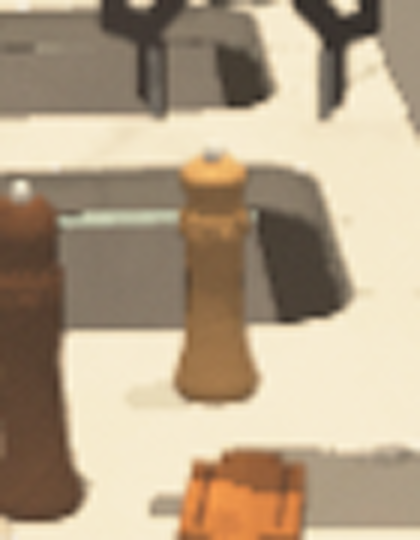

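Run:
```python
from h import *
A=ray(cam('scene'),(356.5,198.3));B=ray(cam('side'),(246.2,131))
a,b=A[1][0],B[1][0];s=np.linalg.lstsq(np.c_[a,-b],B[0]-A[0],rcond=None)[0]
print(A[0]+a*s[0],B[0]+b*s[1],onz(cam('scene'),(356.5,198.3),.16),onz(cam('side'),(246.2,131),.16))
```

```text
[ 0.52152017 -0.3269228   0.15933298] [ 0.51900876 -0.32582018  0.15671891] [[ 0.52065722 -0.32730698  0.16      ]] [[ 0.5196519  -0.31657654  0.16      ]]
```

move_arm([
  {"fingers": 80, "translation": [0, -30, 5], "turn": 0},
  {"fingers": 80, "translation": [0, -40, 5], "turn": 0},
  {"fingers": 80, "translation": [0, -45, 0], "turn": 0},
  {"fingers": 80, "translation": [0, -40, 0], "turn": 0},
  {"fingers": 80, "translation": [0, -30, 0], "turn": 0},
  {"fingers": 80, "translation": [1, -20, 0], "turn": 0},
  {"fingers": 80, "translation": [0, 0, 0], "turn": 0},
  {"fingers": 80, "translation": [0, 0, 0], "turn": 0},
])

```text
t: 12.2
eef_pos: [0.5215, -0.324, 0.2499]
tool_rot: [-0.001, 0.997, -0.078, -0.0]
contact_force: [0.2, -0.6, 0.5]
gripper_width: 0.938
```

Run:
```python
from h import *
for c in ['wrist']: cv2.imwrite(f'pics/{c}8.png',read_camera(c))
o=get_obs();print(o['t'],o['eef_pos'],o['contact_force'],o['gripper_width']*85.4)
```

```text
12.25 [ 0.52165112 -0.32379448  0.24997644] [ 0.38183099  0.6479694  -0.48660392] 80.50813981461994
```

View pics/wrist8.png

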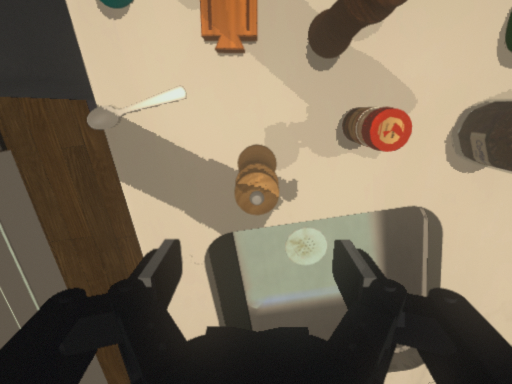

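Run:
```python
from h import *
C=cam('wrist');print(onz(C,(257,199),.162), get_obs()['eef_pos'])
print(proj(C,[(.5205,-.326,.162),(.5205,-.326,0.0)]))
```

```text
[[ 0.52128285 -0.32530965  0.162     ]] [ 0.52165112 -0.32379448  0.24997644]
[[256.23282863 199.87990735]
 [256.63815767 163.76568677]]
```

Knob at (257,199), about 1 mm off the tool axis. Descending.

move_arm([
  {"fingers": 80, "translation": [0, -1.5, -30], "turn": 0},
  {"fingers": 80, "translation": [0, 0, -40], "turn": 0},
  {"fingers": 80, "translation": [0, 0, -30], "turn": 0},
  {"fingers": 80, "translation": [0, 0, -25], "turn": 0},
  {"fingers": 80, "translation": [0, 0, -10], "turn": 0},
  {"fingers": 80, "translation": [0, 0, 0], "turn": 0},
  {"fingers": 70, "translation": [0, 0, 0], "turn": 0},
  {"fingers": 60, "translation": [0, 0, 0], "turn": 0},
  {"fingers": 50, "translation": [0, 0, 0], "turn": 0},
  {"fingers": 46, "translation": [0, 0, 0], "turn": 0},
], newtons=40)

```text
t: 13.5
eef_pos: [0.5213, -0.327, 0.1156]
tool_rot: [0.0, 0.997, -0.079, 0.0]
contact_force: [-0.5, -0.5, 0.7]
gripper_width: 0.538
```

Run:
```python
from h import *
for c in ['wrist']: cv2.imwrite(f'pics/{c}9.png',read_camera(c))
b=read_camera('scene')[150:270,280:420];a=read_camera('side')[90:210,170:310]
cv2.imwrite('pics/c9.png',cv2.resize(np.hstack([a,b]),None,fx=2.8,fy=2.8))
o=get_obs();print(o['t'],o['eef_pos'],o['contact_force'],o['gripper_width']*85.4)
```

```text
13.65 [ 0.52119457 -0.32700239  0.11534036] [-0.15181884 -0.6839631   0.34639208] 45.93290667062577
```

View pics/wrist9.png

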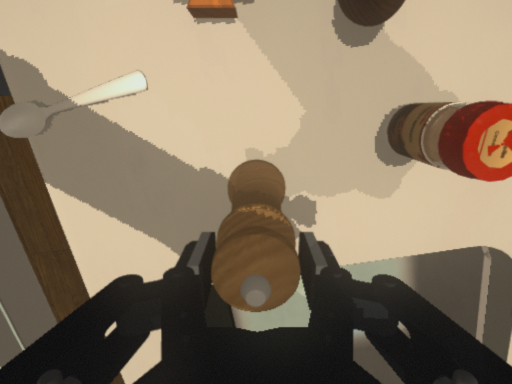

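View pics/c9.png

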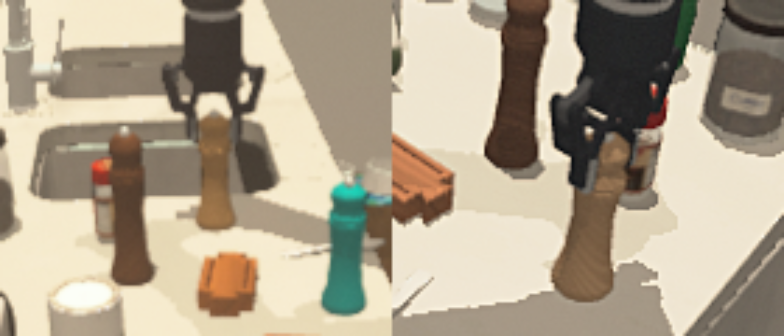

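move_arm([
  {"fingers": 46, "translation": [0, 3, 0], "turn": 0},
  {"fingers": 46, "translation": [0, 0, 0], "turn": 0},
  {"fingers": 42, "translation": [0, 0, 0], "turn": 0},
  {"fingers": 38, "translation": [0, 0, 0], "turn": 0},
  {"fingers": 34, "translation": [0, 0, 0], "turn": 0},
  {"fingers": 34, "translation": [0, 0, 0], "turn": 0},
], newtons=40)

```text
t: 14.4
eef_pos: [0.521, -0.3241, 0.1157]
tool_rot: [-0.0, 0.997, -0.079, -0.0]
contact_force: [-3.0, 1.5, 7.0]
gripper_width: 0.455
```

move_arm([
  {"fingers": 34, "translation": [0, 0, 3], "turn": 0},
  {"fingers": 34, "translation": [0, 0, 7], "turn": 0},
  {"fingers": 34, "translation": [0, 0, 15], "turn": 0},
  {"fingers": 34, "translation": [0, 0, 20], "turn": 0},
  {"fingers": 34, "translation": [0, 0, 20], "turn": 0},
  {"fingers": 34, "translation": [0, 0, 10], "turn": 0},
  {"fingers": 34, "translation": [0, 0, 0], "turn": 0},
])

```text
t: 15.28
eef_pos: [0.5217, -0.3242, 0.1914]
tool_rot: [0.0, 0.997, -0.079, 0.001]
contact_force: [-0.6, -0.7, -1.9]
gripper_width: 0.449
```

Run:
```python
from h import *
for c in ['wrist']: cv2.imwrite(f'pics/{c}10.png',read_camera(c))
b=read_camera('scene')[130:250,280:420];a=read_camera('side')[80:200,170:310]
cv2.imwrite('pics/c10.png',cv2.resize(np.hstack([a,b]),None,fx=2.8,fy=2.8))
o=get_obs();print(o['t'],o['eef_pos'],o['contact_force'],o['torque'],o['gripper_width']*85.4)
```

```text
15.425 [ 0.52079788 -0.32356995  0.18961538] [ 0.7777205  -0.74988641 -2.25334306] [-0.01343074  0.03891118 -0.00544465] 39.206506195112425
```

View pics/wrist10.png

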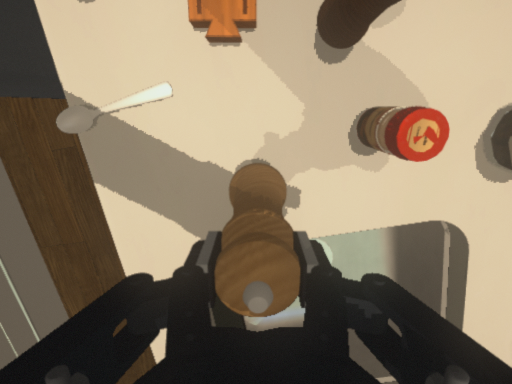

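View pics/c10.png

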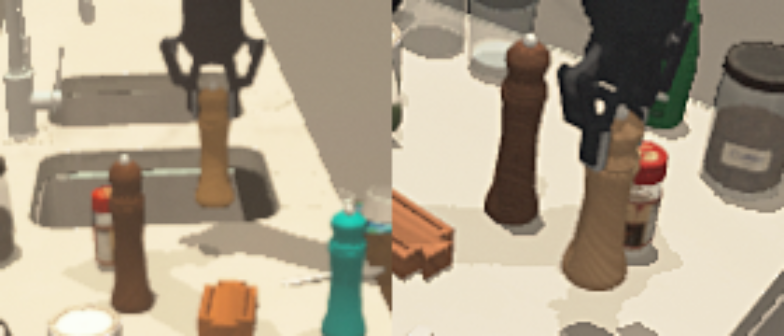

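move_arm([
  {"fingers": 34, "translation": [0, 12, 0], "turn": 0},
  {"fingers": 34, "translation": [0, 22, 0], "turn": 0},
  {"fingers": 34, "translation": [0, 30, 0], "turn": 0},
  {"fingers": 34, "translation": [0, 35, 0], "turn": 0},
  {"fingers": 34, "translation": [0, 35, 0], "turn": 0},
  {"fingers": 34, "translation": [0, 30, 0], "turn": 0},
  {"fingers": 34, "translation": [-1, 22, 0], "turn": 0},
  {"fingers": 34, "translation": [0, 16, 0], "turn": 0},
  {"fingers": 34, "translation": [0, 0, 0], "turn": 0},
  {"fingers": 34, "translation": [0, 0, 0], "turn": 0},
])

```text
t: 16.68
eef_pos: [0.5201, -0.1229, 0.1904]
tool_rot: [0.0, 0.997, -0.079, 0.0]
contact_force: [0.0, -0.4, -1.9]
gripper_width: 0.457
```

Run:
```python
from h import *
for c in ['wrist']: cv2.imwrite(f'pics/{c}11.png',read_camera(c))
b=read_camera('scene')[110:250,230:370];a=read_camera('side')[80:220,170:310]
cv2.imwrite('pics/c11.png',cv2.resize(np.hstack([a,b]),None,fx=2.8,fy=2.8))
o=get_obs();print(o['t'],o['eef_pos'],o['contact_force'],o['torque'],o['gripper_width']*85.4)
```

```text
16.825 [ 0.52008566 -0.12311935  0.19034474] [-0.64618394  0.97809701 -1.44471497] [ 0.02430178  0.01248655 -0.01319332] 38.74294827840936
```

View pics/wrist11.png

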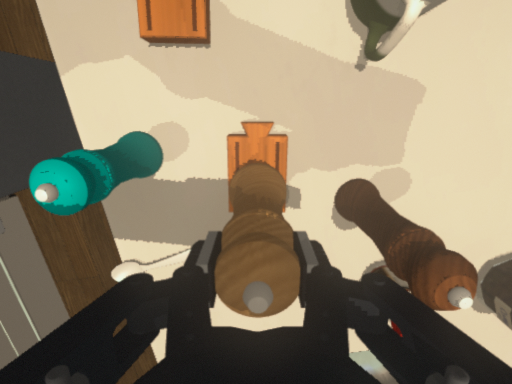

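View pics/c11.png

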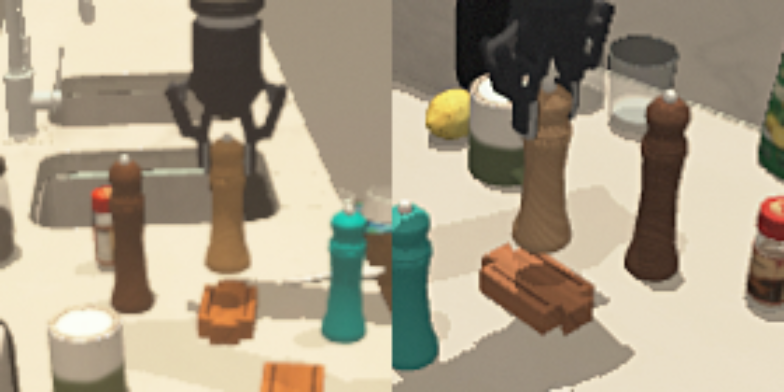

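The mill is upright above the tile. Lowering.

move_arm([
  {"fingers": 34, "translation": [0, 1.5, -8], "turn": 0},
  {"fingers": 34, "translation": [0, 0, -12], "turn": 0},
  {"fingers": 34, "translation": [0, 0, -12], "turn": 0},
  {"fingers": 34, "translation": [0, 0, -7], "turn": 0},
  {"fingers": 34, "translation": [0, 0, -4], "turn": 0},
  {"fingers": 34, "translation": [0, 0, -2], "turn": 0},
  {"fingers": 34, "translation": [0, 0, -1], "turn": 0},
  {"fingers": 34, "translation": [0, 0, 0], "turn": 0},
])

```text
t: 17.82
eef_pos: [0.5203, -0.1205, 0.1445]
tool_rot: [-0.0, 0.997, -0.079, 0.0]
contact_force: [0.1, -0.5, -2.2]
gripper_width: 0.455
```

move_arm([
  {"fingers": 34, "translation": [0, 0, -1], "turn": 0},
  {"fingers": 34, "translation": [0, 0, 0], "turn": 0},
  {"fingers": 34, "translation": [0, 0, 0], "turn": 0},
])

```text
t: 18.2
eef_pos: [0.5205, -0.1205, 0.1437]
tool_rot: [-0.0, 0.997, -0.079, 0.0]
contact_force: [-0.5, -0.6, 1.6]
gripper_width: 0.457
```

move_arm([
  {"fingers": 34, "translation": [0, 0, -0.5], "turn": 0},
  {"fingers": 34, "translation": [0, 0, 0], "turn": 0},
  {"fingers": 34, "translation": [0, 0, 0], "turn": 0},
])

```text
t: 18.58
eef_pos: [0.5207, -0.1205, 0.1436]
tool_rot: [-0.0, 0.997, -0.079, 0.001]
contact_force: [-1.1, 1.5, 7.3]
gripper_width: 0.461
```

Run:
```python
from h import *
b=read_camera('scene')[110:250,230:370];a=read_camera('side')[80:220,170:310]
cv2.imwrite('pics/c12.png',cv2.resize(np.hstack([a,b]),None,fx=2.8,fy=2.8))
o=get_obs();print(o['t'],o['eef_pos'],o['contact_force'],o['torque'],o['gripper_width']*85.4)
```

```text
18.675 [ 0.52069554 -0.12047778  0.14359168] [-1.20550624  1.40658151  7.55710109] [ 0.19190473  0.51545539 -0.03303178] 39.15353570534055
```

View pics/c12.png

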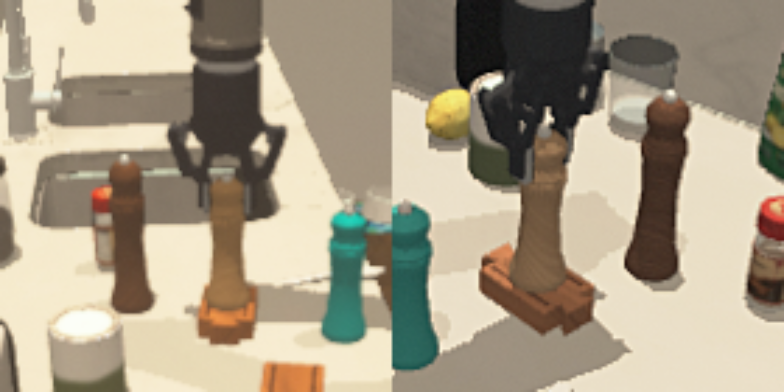

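The mill stands centred and upright on the tile. I'll release it gently and back off upward.

move_arm([
  {"fingers": 41, "translation": [0, 0, 0], "turn": 0},
  {"fingers": 44, "translation": [0, 0, 0], "turn": 0},
  {"fingers": 48, "translation": [0, 0, 0], "turn": 0},
  {"fingers": 55, "translation": [0, 0, 0], "turn": 0},
  {"fingers": 62, "translation": [0, 0, 0], "turn": 0},
  {"fingers": 70, "translation": [0, 0, 0], "turn": 0},
  {"fingers": 72, "translation": [0, 0, 0], "turn": 0},
  {"fingers": 72, "translation": [0, 0, 0], "turn": 0},
])

```text
t: 19.68
eef_pos: [0.5202, -0.1205, 0.1428]
tool_rot: [0.0, 0.997, -0.079, 0.0]
contact_force: [0.4, 0.3, 0.6]
gripper_width: 0.843
```

move_arm([
  {"fingers": 72, "translation": [0, 0, 10], "turn": 0},
  {"fingers": 72, "translation": [0, 0, 20], "turn": 0},
  {"fingers": 72, "translation": [0, 0, 30], "turn": 0},
  {"fingers": 72, "translation": [0, 0, 30], "turn": 0},
  {"fingers": 72, "translation": [0, 0, 30], "turn": 0},
  {"fingers": 72, "translation": [0, 0, 10], "turn": 0},
  {"fingers": 72, "translation": [0, 0, 0], "turn": 0},
  {"fingers": 72, "translation": [0, 0, 0], "turn": 0},
])

```text
t: 20.68
eef_pos: [0.5195, -0.1203, 0.2717]
tool_rot: [0.0, 0.997, -0.079, -0.001]
contact_force: [0.3, -0.7, -0.9]
gripper_width: 0.842
```

Run:
```python
from h import *
np.set_printoptions(precision=4,suppress=True)
w=read_camera('wrist');cv2.imwrite('pics/wrist13.png',w)
b=read_camera('scene')[110:270,150:370];a=read_camera('side')[80:280,170:310]
cv2.imwrite('pics/c13.png',np.hstack([cv2.resize(a,(336,480)),cv2.resize(b,(440,480))]))
o=get_obs();print(o['t'],o['eef_pos'],o['contact_force'],o['gripper_width']*85.4)
C=cam('wrist')
for n in ['tile_mid','mill_short','tile_left','tile_right']:
    print(n,[(e['conf'],np.round(e['xy']),onz(C,e['xy'],.028 if n=='mill_short' else 0)) for e in place_of('wrist',n)])
    if n!='mill_short':
      for c in ('scene','side'): print(c,[(e['conf'],onz(cam(c),e['xy'],0)) for e in place_of(c,n)[:1]])
```

```text
20.825 [ 0.5197 -0.1204  0.2719] [ 0.3646  0.1847 -0.65  ] 72.11195028015179
tile_mid [(0.65, array([259., 160.]), array([[ 0.5219, -0.1218,  0.    ]]))]
scene [(0.97, array([[ 0.5174, -0.1324,  0.    ]]))]
side []
mill_short [(0.86, array([164., 148.]), array([[ 0.3952, -0.0791,  0.028 ]])), (0.55, array([255., 166.]), array([[ 0.5158, -0.1247,  0.028 ]]))]
tile_left []
scene [(0.84, array([[0.5114, 0.2686, 0.    ]]))]
side [(0.7, array([[0.498 , 0.2503, 0.    ]]))]
tile_right [(0.96, array([200.,  23.]), array([[0.4732, 0.0709, 0.    ]]))]
scene [(0.83, array([[0.4711, 0.0638, 0.    ]]))]
side [(0.91, array([[0.4721, 0.0775, 0.    ]]))]
```

View pics/wrist13.png

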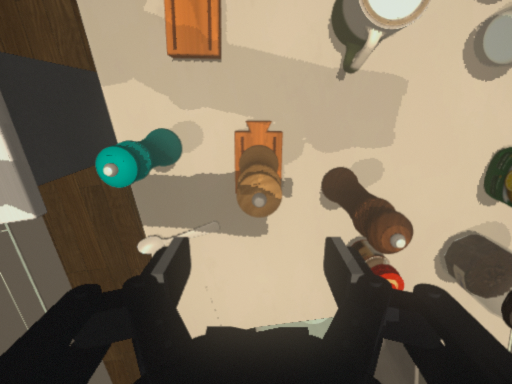

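View pics/c13.png

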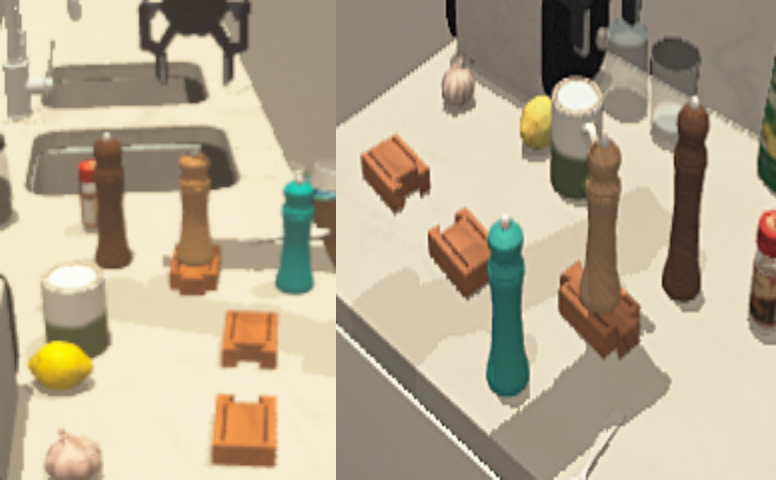

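Run:
```python
from h import *
C=cam('wrist');print('knob',onz(C,(259,201),.19))
print(hand_in())
```

```text
knob [[ 0.52151948 -0.12244223  0.19      ]]
the job is handed in; nothing more can be done
None
```

The middle tile now lies flat, top side up, on a clear spot at about (0.52, -0.12) m. The shorter light-wood mill stands released and upright on its middle. I handed the job in at about 21 s of the 61 s allowed; no verdict is reported.

- **Tile:** I lifted it straight up with a 50 N grip, and both end tiles stayed lying on the worktop. It is about 0.20 m from the nearer end tile.
- **Mill:** I gripped it by the head at 40 N and set it down with no drop. The last wrist picture puts its knob within about 2–3 mm of the tile centre I measured before placing the mill, well inside the 20 and 25 mm limits.
- **Other things:** In the last pictures the bystanders and the turquoise mill look unmoved. I checked this by eye only.
- **Disagreements:** The networks' readings for the end tiles were within about 15 mm of the starting ones. That is no more than the networks differed among themselves (up to about 18 mm for tile_left). The scene camera's network put the middle tile about 12 mm off in y, probably because the mill hid part of it. The side camera did not find that tile, and the wrist camera did not find tile_left.

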